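# Pulse the mask-powder mill by its bayonet lid

### The arm

A 6-joint arm with a two-finger parallel gripper is mounted at the origin on a cart in front of the work surface, level with it; the furniture and walls round the work are solid. World frame = base frame: x ahead of the robot, y to its left, z up, the work surface at z = 0. Lengths are in m, angles in rad, forces in N, time in s.
With the tool pointing down it reaches from about 0.35 to 0.975 m from the base axis. Payload 4.9 kg.
Tool frame: the origin (TCP) lies at the very end of the fingers, on their centre line; the grasp point (between the pads) lies 19 mm behind it (ctrl.grasp_offset is the distance from the TCP to the grasp point, in m); z points along the fingers, y is the line along which they close (so a half turn about z gives the same grasp; the last joint's range is limited). The gripper opens to 85 mm and grips with 20 to 120 N. Pads are 22 mm wide; open, the fingers measure 114 mm over their backs; the gripper's body (76 mm by 85 mm) begins 54 mm behind the grasp point. The pads swing forward as they close: fully open they stand 13 mm farther back than shut.
Start: joints at [-1.222, 0.053, 1.613, -0, 1.476, -0.119], TCP at [0.282, -0.558, 0.231] pointing down, gripper open.
Joint ranges: [-3.01, 3.01], [-1.01, 2.22], [0.06, 2.58], [-1.02, 4.17], [0.09, 2.62], [-3.14, 3.14]. Speed limits (rad/s): [2.57, 2.57, 3.14, 3.14, 3.14, 3.14].

### API

Orientations are given as a rotation vector (axis times angle).
In Python, from station import ctrl, optics gives the robot as it stands.
- The arm moves only by the shell command python3 -m handwheel 'ROWS' [OPENING] [FORCE]. ROWS is JSON, a list of rows, each an object of numbers: "tx", "ty", "tz": the shift along the tool's x, y, z in mm; "roll": the turn about the tool's z in rad. A call has 1 to 12 rows; each row shifts and turns the commanded pose from where the row before left it, along the tool's axes as they then stand; what a row does not reach is not made up. A row lasts 1/12 s, in which the tool goes at most 41.7 mm and 7.16 degrees, less where a joint would pass 70% of its speed; a pose out of reach is approached as far as the arm can. A call with a gripper value outside its range is refused whole. OPENING is the finger opening in mm, from 0 to 85.4, set as the call begins (- or left out, the last holds). The fingers move at their own pace and stop on an object; FORCE is the grip in N (left out, the last holds). Time passes only in rows, so rows that do not move let the fingers close. It gives the time, the measured TCP pose, the force, the opening and the grip force at its end, in the units of the state.
- ctrl.get_obs(): the state, without advancing time (a new reading comes with each control period).
- optics.get_image(name): name is "scene" or "top"; returns (picture, depth): 400x640x3 uint8, red, green, blue; 400x640 float32, m along the optical axis (not along the pixel's ray), 0 where there is no reading.
- optics.camera_params(name): a dict with "mtx" (3x3 intrinsics, pixels), "k1" (the pictures are not rectified: a ray, as slopes to the right and down, at radius r is drawn at 1 + k1 r^2 times it, then the intrinsics apply), "extrinsics" (4x4, takes a point from camera to world coordinates). Camera axes: x right, y down, z forward; pixel columns grow to the right and rows downward; lengths in m; the calibration is good to about 2 mm. A picture is of the moment at which its call begins. camera_params takes no time and is no camera call.
- ctrl.finish_job(): hands the job in; it is judged then, once.
The state is a dict: "t": time; "q": joint angles; "dq": joint speeds; "effort": joint torques, N m; "tool_pos": TCP position; "tool_rot": TCP orientation; "contact_force": force on the tool from outside, world axes, zero at the start; "wrist_torque": the same for the moment, N m; "opening": finger opening in m; "grip_force": force on a finger pad.
Only numpy, scipy, OpenCV 4.12 (cv2) and the standard library are available. Lean on these libraries where they do the work, as an engineer would, in place of code of your own. Each camera call takes 0.05 s, during which the arm holds its last target. There are 200 camera calls.

### The job

Fit the mill's bayonet lid - the one with the bar grip and two lugs, not the plain storage lid with the round knob - onto the mask-powder mill, dropping its lugs through the two slots of the collar until the flange sits flat. Then turn it clockwise against its return spring to the single long rib halfway round, well short of the lock click, because the mill pulses only while the lid is held there: finish with the gripper still gripping the lid and holding it at that rib. Never let it click into lock, and leave the storage lid, the bowl and the measuring cup where they are.

Things in the scene. Friction and masses are not known exactly. Their poses are not given: they have to be found in the camera images.
- mill: Cordless powder mill, fixed to the worktop: white round housing, 109 mm across at the foot, 96 mm at the collar, 85 mm tall, open steel cup in the middle. Origin: centre of its underside, z up. Bayonet collar on top: bore 61 mm, lip 5 mm thick, one entry slot towards +x and one towards -x of this frame. It may stand turned about z.
- mill_seat (a point): Centre of the collar's flat top, 85 mm above the worktop, axes as mill. The lid's flange sits on this plane; the lid's origin is then 11.5 mm below it.
- entry_slot (a point): Middle of one of the two entry slots (16 mm wide, reaching 38 mm from the axis), at collar-top height, 33 mm from the axis towards the mill's +x; the other is straight across. A short black tick stands on the rim either side of each.
- pulse_rib (a point): One long raised black rib on the collar's rim, 43 mm from the axis, 45 degrees (0.785 rad) clockwise from the entry slot seen from above: here the lid's pointer is to be held. The same rib is repeated straight across. Two long ribs side by side at about 90 degrees mark the lock.
- milling_lid: Grey bayonet lid, 80 mm across, 46 mm high, 0.08 to 0.17 kg, standing upright on the worktop. Origin: centre of its underside, z up. Tapered spigot below: 56 mm across, 11.5 mm long, with two lugs (10 mm wide, 5 mm high, at its bottom edge, reaching 35 mm from the axis) towards +x and -x. Flange from 11.5 to 19 mm, domed to 21 mm. Turned by half a turn it is the same lid.
- lid_grip (a point): Middle of the lid's bar grip, on its axis, 40 mm above its underside. The bar lies along the lid's x axis, in line with the lugs: 58 mm long, 16 mm thick (along y), from 21 to 46 mm, a small pointer at each end. The lid enters the mill with bar in line with the slots, either way round: play 3 mm each side of a lug, 2.5 mm round the spigot.
- pulse_ring (a joint): Spring-returned ring in the collar, rad, 0 at rest, grows as the lid turns clockwise (from above); the lid has 0.1 rad free play first, the other way a stop. Spring: 0.06 N m at 0, 0.18 N m at 0.7. Lid at the long rib: 0.68. Spring beads resist from about 1.05; the lid clicks into lock past 1.2.
- storage_lid: The mill's plain storage lid, to be left alone: grey, 78 mm across, 34 mm high, round knob 25 mm across, no bar. Origin: centre of its underside. It and the milling lid stand to the right of the mill, either one nearer.
- bowl: Bystander: round rubber mixing bowl, 122 mm across, 56 mm high. Origin: centre of its underside.
- cup: Bystander: white measuring cup, 64 mm across, 61 mm high. Origin: centre of its underside.
Mind the look-alikes: they are no part of the job. Leave any red look-alike of the milling_lid alone.

How it is judged:
On the way:
1. the milling lid is down in the mill, flange on the collar, not yet turned far (horizontal distance between milling_lid and mill_seat below 0.004 m and z of milling_lid in the frame of mill_seat below -0.0095 m and value of joint pulse_ring below 0.35 rad), for 0.1 s.
At the end, for the whole second after the job is handed in: Lid seated in the collar (centred to 4 mm, within 3.5 mm of fully down, upright to 4 degrees), turned clockwise 33 to 57 degrees from the slots against the ring (pulse_ring 0.40 to 1.0), and gripped by the fingers (over 3 N) (horizontal distance between milling_lid and mill_seat below 0.004 m and z of milling_lid in the frame of mill_seat below -0.008 m and angle between milling_lid's own z axis and vertical below 0.07 rad and angle between the x axis of milling_lid and the x axis of mill, either way round between 0.58 and 0.99 rad and value of joint pulse_ring between 0.4 and 1 rad and contact force between the fingers and milling_lid above 3 N); the arm keeps its last pose, push and grip.
It fails at once if the lid clicks into lock (value of joint pulse_ring above 1.2 rad).
It fails at once if the storage lid, the bowl or the cup is moved more than 3 cm or tipped (distance of any of storage_lid, bowl, cup from where it was at the start of the episode above 0.03 m or angle between any of bowl, cup, storage_lid's own z axis and vertical above 0.5 rad).
It also fails if it takes over 45 s, if anything falls off the work surface, if the arm or the gripper's body presses on something with over 40 N, if the wrist force passes 120 N, or if a joint passes its speed limit or range.

## Working session

There is one attempt and no reset: what is moved stays moved. The work goes in short steps, Python scripts to look and compute and a shell command to move; the robot and the scene stay as the last step left them, time stands still between calls to the robot, and variables do not carry over. Pictures are saved under pics/ and viewed, at most 10 in all, crops included, and the job is handed in when it is done.

```bash
mkdir -p pics; ls
cat > h.py <<'E'
import numpy as np, cv2
from station import ctrl, optics
def grab(n):
    p,d=optics.get_image(n); c=optics.camera_params(n); np.savez(f'pics/{n}.npz',p=p,d=d); return p,d,c
def world(c,d):
    h,w=d.shape; u,v=np.meshgrid(np.arange(w),np.arange(h))
    K=np.array(c['mtx'],float); k=c['k1']
    xy=cv2.undistortPoints(np.stack([u,v],-1).reshape(-1,1,2).astype(float),K,np.array([k,0,0,0.])).reshape(h,w,2)
    P=np.dstack([xy[...,0]*d,xy[...,1]*d,d]); T=np.array(c['extrinsics'])
    W=P@T[:3,:3].T+T[:3,3]; W[d<=0]=np.nan; return W
E
python3 - <<'E'
from h import *
for n in('scene','top'):
    p,d,c=grab(n); np.save(f'pics/{n}_W.npy',world(c,d)); cv2.imwrite(f'pics/{n}0.png',p[...,::-1]); print(c)
print(ctrl.get_obs(), ctrl.grasp_offset)
E
```

```text
pics
{'mtx': array([[486.26148711,   0.        , 321.84626751],
       [  0.        , 486.26148711, 198.76894566],
       [  0.        ,   0.        ,   1.        ]]), 'k1': -0.06376782497655105, 'extrinsics': array([[-0.85255501, -0.3737751 ,  0.36529731,  0.15310498],
       [-0.52262862,  0.61378501, -0.59171554,  0.54160546],
       [-0.00304548, -0.69538488, -0.71863106,  0.88825327],
       [ 0.        ,  0.        ,  0.        ,  1.        ]])}
{'mtx': array([[384.20427821,   0.        , 321.88344093],
       [  0.        , 384.20427821, 196.1079005 ],
       [  0.        ,   0.        ,   1.        ]]), 'k1': -0.021113429138495544, 'extrinsics': array([[ 0.01810553, -0.99555276,  0.09244938,  0.44029613],
       [-0.99981485, -0.01863009, -0.00481416, -0.12614931],
       [ 0.00651509, -0.0923451 , -0.99570575,  1.04945011],
       [ 0.        ,  0.        ,  0.        ,  1.        ]])}
{'t': 0.1, 'q': array([-1.22198761e+00,  5.33263725e-02,  1.61413092e+00,  4.80118095e-06,
        1.47601460e+00, -1.19020967e-01]), 'dq': array([ 0.00120915,  0.00061871, -0.00287057, -0.00046881, -0.00089334,
       -0.00053511]), 'effort': array([ 2.74022013e-04, -3.94905102e+01, -3.71363139e+01, -1.26931045e-04,
        3.90175977e-03,  2.79731118e-06]), 'tool_pos': array([ 0.28164222, -0.5573216 ,  0.23017933]), 'tool_rot': array([-3.05421951e+00, -7.27748415e-01,  3.30755770e-04]), 'contact_force': array([ 0.55601398, -0.27702339, -0.04848636]), 'wrist_torque': array([-0.03782237,  0.01716193, -0.01876949]), 'grip_force': 0.0, 'opening': 0.0855441599832398} 0.0187
```

View pics/top0.png

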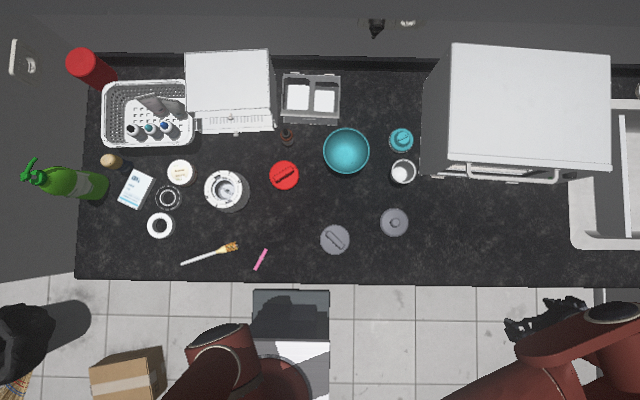

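View pics/scene0.png

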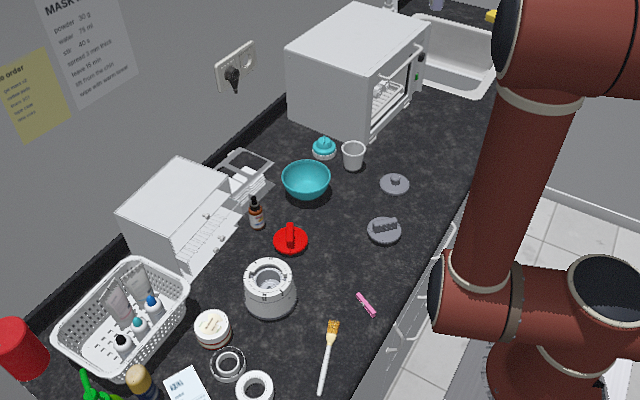

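The candidates in the top view are the grey lid with a bar at (335,240), the grey lid with a round knob at (394,222), which is the storage lid, and the red bar lid at (284,175), which is the look-alike. The grey bar lid at (335,240) fits, being grey with a bar. The mill is at (225,190). Next I'll take enlarged crops and measure.

Run:
```python
from h import *
from scipy.optimize import least_squares
ims=[]
for n,(a,b),(e,f) in(('top',(335,240),(225,190)),('scene',(384,231),(270,285))):
    p=np.load(f'pics/{n}.npz')['p'][...,::-1]
    for u,v in((a,b),(e,f)): ims.append(cv2.resize(p[v-36:v+36,u-48:u+48],(400,300),interpolation=cv2.INTER_CUBIC))
cv2.imwrite('pics/crop.png',np.vstack([np.hstack(ims[:2]),np.hstack(ims[2:])]))
for n in('top','scene'):
    W=np.load(f'pics/{n}_W.npy'); p=np.load(f'pics/{n}.npz')['p'].astype(int)
    for nm,(u,v),r in(('lid',(335,240) if n=='top' else (384,231),28),('mill',(225,190) if n=='top' else(270,285),36),('stor',(394,222)if n=='top' else(395,184),25)):
        w=W[v-r:v+r,u-r:u+r].reshape(-1,3); w=w[np.isfinite(w[:,0])]
        rng={'lid':[(.012,.026),(.038,.052)],'mill':[(.079,.092)],'stor':[(.025,.04)]}[nm]
        for lo,hi in rng:
            q=w[(w[:,2]>lo)&(w[:,2]<hi)]
            if len(q)<8: print(n,nm,lo,len(q)); continue
            xy=q[:,:2].astype(np.float32); (cx,cy),rad=cv2.minEnclosingCircle(xy); rc=cv2.minAreaRect(xy)
            pc=np.linalg.svd(xy-xy.mean(0),full_matrices=False)[2][0]
            print(n,nm,lo,len(q),'z',np.median(q[:,2]).round(4),'mean',xy.mean(0).round(4),'circ',round(cx,4),round(cy,4),round(rad,4),'rect',np.round(rc[0],4),np.round(rc[1],4),'ang',np.degrees(np.arctan2(pc[1],pc[0])).round(1))
```

```text
top lid 0.012 564 z 0.0201 mean [ 0.4201 -0.1654] circ 0.4195 -0.1656 0.0406 rect [ 0.4204 -0.1657] [0.0771 0.0803] ang 139.5
top lid 0.038 138 z 0.0461 mean [ 0.4198 -0.1658] circ 0.419 -0.1651 0.0289 rect [ 0.4199 -0.166 ] [0.0573 0.0159] ang -131.9
top mill 0.079 664 z 0.0855 mean [0.5421 0.1189] circ 0.5431 0.1185 0.0489 rect [0.5424 0.1195] [0.0941 0.0938] ang -56.4
top stor 0.025 70 z 0.0339 mean [ 0.4691 -0.3251] circ 0.4689 -0.326 0.0125 rect [ 0.4695 -0.3252] [0.0212 0.0234] ang -65.2
scene lid 0.012 490 z 0.0207 mean [ 0.4148 -0.1552] circ 0.4187 -0.166 0.0417 rect [ 0.4196 -0.1651] [0.0778 0.0815] ang -169.3
scene lid 0.038 175 z 0.0463 mean [ 0.419  -0.1632] circ 0.4193 -0.1656 0.0298 rect [ 0.4188 -0.1652] [0.0587 0.0188] ang 46.9
scene mill 0.079 1007 z 0.0857 mean [0.5393 0.1238] circ 0.5423 0.1214 0.0502 rect [0.541  0.1211] [0.0941 0.0972] ang 127.8
scene stor 0.025 64 z 0.0346 mean [ 0.4681 -0.323 ] circ 0.4688 -0.3237 0.0141 rect [ 0.4684 -0.3239] [0.023  0.0232] ang 81.4
```

View pics/crop.png

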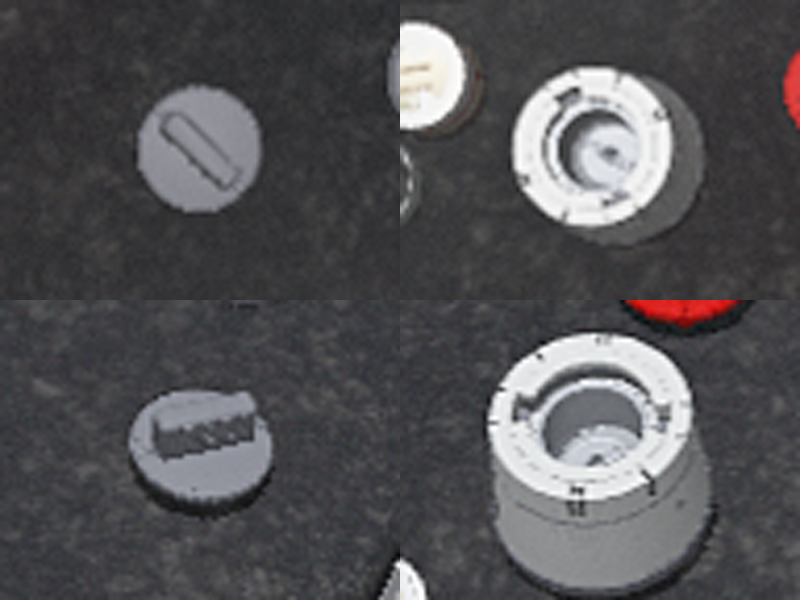

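The crop confirms it: the grey lid with the bar grip is the target, with its bar at about 47° in world. The mill slots appear at about (568,97) and (613,200) in the crop. I'll unwrap the collar to get the slot angle.

Run:
```python
from h import *
from scipy.spatial.transform import Rotation as R
S=800; half=.055; out=[]
for n in('top','scene'):
    c=optics.camera_params(n); p=np.load(f'pics/{n}.npz')['p'][...,::-1]
    W=np.load(f'pics/{n}_W.npy'); T=np.linalg.inv(c['extrinsics'])
    ang=np.radians(np.arange(0,360,.5)); rr=np.arange(.024,.05,.0002)
    m=(.5424,.1195) if n=='top' else (.5418,.1212)
    A,Rr=np.meshgrid(ang,rr)
    def proj(X,Y,Z):
        P=np.stack([X,Y,Z],-1)@T[:3,:3].T+T[:3,3]; x=P[...,0]/P[...,2];y=P[...,1]/P[...,2]
        f=1+c['k1']*(x*x+y*y);K=c['mtx']; return (K[0,0]*x*f+K[0,2]).astype(np.float32),(K[1,1]*y*f+K[1,2]).astype(np.float32)
    # refine centre: circle fit of collar-edge (bright top vs rest) via z mask outer hull
    q=W.reshape(-1,3); q=q[(abs(q[:,2]-.0855)<.004)&(np.hypot(q[:,0]-m[0],q[:,1]-m[1])<.06)]
    hull=cv2.convexHull(q[:,:2].astype(np.float32))[:,0].astype(float)
    s=np.linalg.lstsq(np.c_[2*hull,np.ones(len(hull))],(hull**2).sum(1),rcond=None)[0]
    print(n,'hullfit',s[:2],np.sqrt(s[2]+s[0]**2+s[1]**2))
    u,v=proj(m[0]+Rr*np.cos(A),m[1]+Rr*np.sin(A),.085+0*A)
    g=cv2.remap(p,u,v,cv2.INTER_CUBIC); out.append(cv2.resize(g,(720,260)))
    gg=cv2.cvtColor(g,cv2.COLOR_BGR2GRAY).astype(float)
    z=cv2.remap(W[...,2].astype(np.float32),u,v,cv2.INTER_NEAREST)
    dark=(gg[(rr>.033)&(rr<.0375)].mean(0)); best=[dark[:]]
    fold=cv2.GaussianBlur(np.r_[dark,dark][None],(0,0),8)[0]
    f=fold[:720]; ii=np.argsort(f)[:1]; print('dark min deg',ii/2); f2=f.copy(); f2[(np.arange(720)-ii[0]+100)%720<200]=999; print(np.argmin(f2)/2)
    low=((z[(rr>.033)&(rr<.037)]<.081).mean(0)); print('lowz',[(int(a/2),round(l,1)) for a,l in enumerate(low) if l>.3 and a%6==0])
cv2.imwrite('pics/polar.png',np.vstack(out))
o=ctrl.get_obs(); M=R.from_rotvec(o['tool_rot']).as_matrix(); print(M.round(4))
d=np.array([.4198,-.1656,.1])-o['tool_pos']; print('delta in tool mm',(M.T@d*1e3).round(1)); print('tool x ang',np.degrees(np.arctan2(M[1,0],M[0,0])))
```

```text
top hullfit [0.54270044 0.11990932] 0.04745142069578319
dark min deg [30.5]
198.5
lowz [(12, np.float64(0.4)), (15, np.float64(1.0)), (18, np.float64(0.9)), (21, np.float64(1.0)), (24, np.float64(1.0)), (27, np.float64(1.0)), (30, np.float64(1.0)), (33, np.float64(0.8)), (36, np.float64(0.9)), (195, np.float64(1.0)), (198, np.float64(1.0)), (201, np.float64(1.0)), (204, np.float64(1.0)), (207, np.float64(1.0)), (210, np.float64(1.0)), (213, np.float64(1.0)), (216, np.float64(1.0)), (342, np.float64(0.6))]
scene hullfit [0.54174865 0.12069092] 0.04797863357906937
dark min deg [19.5]
211.5
lowz [(12, np.float64(0.8)), (15, np.float64(0.6)), (18, np.float64(0.5)), (21, np.float64(0.8)), (24, np.float64(0.8)), (27, np.float64(0.6)), (30, np.float64(1.0)), (33, np.float64(1.0)), (36, np.float64(0.5)), (198, np.float64(1.0)), (201, np.float64(1.0)), (204, np.float64(1.0)), (207, np.float64(1.0)), (210, np.float64(0.9)), (213, np.float64(1.0)), (216, np.float64(1.0)), (219, np.float64(1.0))]
[[ 8.925e-01  4.509e-01 -6.000e-04]
 [ 4.509e-01 -8.925e-01  1.800e-03]
 [ 2.000e-04 -1.900e-03 -1.000e+00]]
delta in tool mm [ 299.9 -287.1  130.8]
tool x ang 26.8046279156812
```

View pics/polar.png

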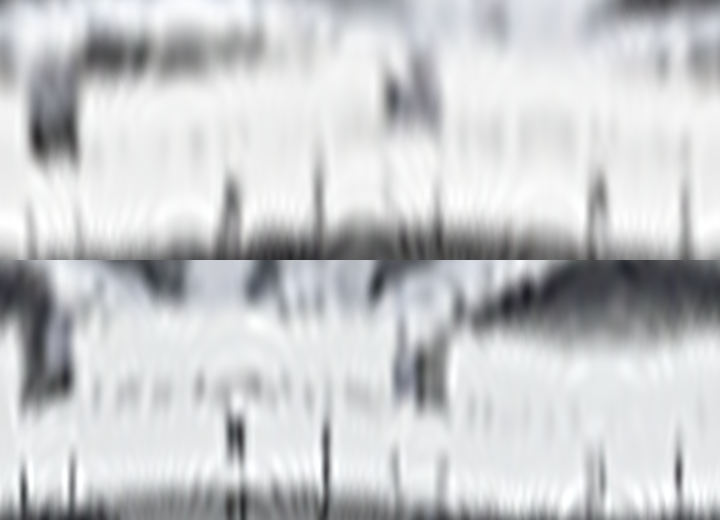

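Measurements:
- **Collar:** slots at about 26.6° in world, long ribs at 161° and 341°, centre about (0.543, 0.120).
- **Lid:** centre about (0.4196, -0.1657), bar at about 47.3°.

These agree between the two cameras and with the given sizes. Now I'll move over the lid.

```bash
python3 -m handwheel '[{"tx":25,"ty":-24,"tz":4},{"tx":25,"ty":-24,"tz":8},{"tx":25,"ty":-24,"tz":8},{"tx":25,"ty":-24,"tz":8},{"tx":25,"ty":-24,"tz":8},{"tx":25,"ty":-24,"tz":8},{"tx":25,"ty":-24,"tz":8},{"tx":25,"ty":-24,"tz":8},{"tx":25,"ty":-24,"tz":8},{"tx":25,"ty":-24,"tz":8},{"tx":25,"ty":-24,"tz":8},{"tx":25,"ty":-23,"tz":8}]' 60 60
python3 -m handwheel '[{"roll":-0.12},{"roll":-0.12},{"roll":-0.12},{},{}]'
cat > rel.py <<'E'
import sys
from h import *
from scipy.spatial.transform import Rotation as R
a=[float(x) for x in sys.argv[1:]]
o=ctrl.get_obs(); M=R.from_rotvec(o['tool_rot']).as_matrix()
print('pos',o['tool_pos'].round(4),'yaw',np.degrees(np.arctan2(M[1,0],M[0,0])).round(2),'tilt',M[:,2].round(4),'F',o['contact_force'].round(1),'T',o['wrist_torque'].round(2),'open',o['opening'],'grip',o['grip_force'],'t',o['t'],'q6',o['q'][5])
if len(a)>=3: print('move mm',(M.T@(np.array(a[:3])-o['tool_pos'])*1e3).round(1))
if len(a)>3: print('roll',-np.radians(a[3]-np.degrees(np.arctan2(M[1,0],M[0,0]))))
E
python3 rel.py .4196 -.1657 .0245 47.3
```

```text
pos [ 0.2816 -0.5573  0.2302] yaw 26.8 tilt [-6.0e-04  1.8e-03 -1.0e+00] F [ 0.6 -0.3 -0. ] T [-0.04  0.02 -0.02] open 0.0855441599832398 grip 0.0 t 0.1 q6 -0.11902096671411252
move mm [ 299.7 -286.9  206.3]
roll -0.35771172429269593$[0]: bad value
$[0]: bad value
```

The rows were refused, probably because every key has to be present.

```bash
python3 -m handwheel '[{"tx":25,"ty":-24,"tz":4,"roll":0},{"tx":25,"ty":-24,"tz":8,"roll":0},{"tx":25,"ty":-24,"tz":8,"roll":0},{"tx":25,"ty":-24,"tz":8,"roll":0},{"tx":25,"ty":-24,"tz":8,"roll":0},{"tx":25,"ty":-24,"tz":8,"roll":0},{"tx":25,"ty":-24,"tz":8,"roll":0},{"tx":25,"ty":-24,"tz":8,"roll":0},{"tx":25,"ty":-24,"tz":8,"roll":0},{"tx":25,"ty":-24,"tz":8,"roll":0},{"tx":25,"ty":-24,"tz":8,"roll":0},{"tx":25,"ty":-23,"tz":8,"roll":0}]' 60 60
python3 -m handwheel '[{"tx":0,"ty":0,"tz":0,"roll":-0.12},{"tx":0,"ty":0,"tz":0,"roll":-0.12},{"tx":0,"ty":0,"tz":0,"roll":-0.118},{"tx":0,"ty":0,"tz":0,"roll":0},{"tx":0,"ty":0,"tz":0,"roll":0}]'
python3 rel.py .4196 -.1657 .0245 47.3
```

```text
t: 1.1
tool_pos: [0.4201, -0.1645, 0.1386]
tool_rot: [-3.056, -0.728, 0.0]
contact_force: [0.7, -0.7, -0.6]
opening: 0.0598
grip_force: 0.0
t: 1.52
tool_pos: [0.4199, -0.1662, 0.139]
tool_rot: [-2.879, -1.256, 0.001]
contact_force: [-0.8, -0.0, 0.0]
opening: 0.0601
grip_force: 0.0
pos [ 0.4199 -0.1662  0.139 ] yaw 47.15 tilt [-6.e-04  3.e-04 -1.e+00] F [-0.8 -0.   0. ] T [-0.01  0.   -0.01] open 0.06008767197166698 grip 0.0 t 1.5167 q6 0.20598446460492495
move mm [ 1.000e-01 -5.000e-01  1.145e+02]
roll -0.0026057228693987296
```

```bash
python3 -m handwheel '[{"tx":0,"ty":0,"tz":20,"roll":0},{"tx":0,"ty":0,"tz":24,"roll":0},{"tx":0,"ty":0,"tz":24,"roll":0},{"tx":0,"ty":0,"tz":20,"roll":0},{"tx":0,"ty":0,"tz":14,"roll":0},{"tx":0,"ty":0,"tz":8,"roll":0},{"tx":0,"ty":0,"tz":4,"roll":0},{"tx":0,"ty":0,"tz":0,"roll":0}]'
python3 rel.py
python3 -m handwheel '[{"tx":0,"ty":0,"tz":0,"roll":0},{"tx":0,"ty":0,"tz":0,"roll":0},{"tx":0,"ty":0,"tz":0,"roll":0},{"tx":0,"ty":0,"tz":0,"roll":0},{"tx":0,"ty":0,"tz":0,"roll":0},{"tx":0,"ty":0,"tz":0,"roll":0}]' 5 70
python3 rel.py
```

```text
t: 2.18
tool_pos: [0.4198, -0.1663, 0.0247]
tool_rot: [-2.878, -1.258, 0.001]
contact_force: [-0.2, 0.7, 0.2]
opening: 0.0601
grip_force: 0.0
pos [ 0.4198 -0.1663  0.0247] yaw 47.23 tilt [-1.1e-03  7.0e-04 -1.0e+00] F [-0.2  0.7  0.2] T [-0.01  0.01 -0.04] open 0.06006151779710257 grip 0.0 t 2.1833 q6 0.20405313491487986
t: 2.68
tool_pos: [0.4211, -0.167, 0.0265]
tool_rot: [2.876, 1.26, 0.002]
contact_force: [0.6, -0.2, 4.5]
opening: 0.0142
grip_force: 70.8
pos [ 0.4211 -0.167   0.0265] yaw 47.31 tilt [ 0.002  -0.0012 -1.    ] F [ 0.6 -0.2  4.5] T [0.03 0.14 0.01] open 0.01422901714933844 grip 70.76675534248352 t 2.6833 q6 0.20311927119054732
```

```bash
python3 -m handwheel '[{"tx":0,"ty":0,"tz":-6,"roll":0},{"tx":0,"ty":0,"tz":-14,"roll":0},{"tx":0,"ty":0,"tz":-22,"roll":0},{"tx":0,"ty":0,"tz":-26,"roll":0},{"tx":0,"ty":0,"tz":-24,"roll":0},{"tx":0,"ty":0,"tz":-16,"roll":0},{"tx":0,"ty":0,"tz":-10,"roll":0},{"tx":0,"ty":0,"tz":-4,"roll":0},{"tx":0,"ty":0,"tz":0,"roll":0}]'
python3 rel.py .543 .12 .145 26.6
python3 - <<'E'
from h import *
p,d,c=grab('scene');W=world(c,d);cv2.imwrite('pics/scene1.png',cv2.resize(p[100:300,240:500,::-1],(780,600)))
o=ctrl.get_obs()
w=W.reshape(-1,3);t=o['tool_pos'];w=w[(np.hypot(w[:,0]-t[0],w[:,1]-t[1])<.055)&(w[:,2]>.08)&(w[:,2]<.13)]
print(t, np.histogram(w[:,2],20)); f=w[(w[:,2]>t[2]-.013)&(w[:,2]<t[2]-.003)]; 
print(len(f),cv2.minEnclosingCircle(f[:,:2].astype(np.float32)))
E
```

```text
t: 3.43
tool_pos: [0.4202, -0.1664, 0.1476]
tool_rot: [2.877, 1.26, 0.001]
contact_force: [-0.9, -0.6, -0.6]
opening: 0.0143
grip_force: 69.9
pos [ 0.4202 -0.1664  0.1476] yaw 47.31 tilt [ 6.e-04 -3.e-04 -1.e+00] F [-0.9 -0.6 -0.6] T [-0.03  0.01  0.03] open 0.014266037724495704 grip 69.86436367034912 t 3.4333 q6 0.20302773313739544
move mm [ 293.8 -104.     2.6]
roll 0.36150517122292886
[ 0.41970598 -0.16610678  0.14649618] (array([0, 0, 0, 0, 0, 0, 0, 0, 0, 0, 0, 0, 0, 0, 0, 0, 0, 0, 0, 0]), array([0.  , 0.05, 0.1 , 0.15, 0.2 , 0.25, 0.3 , 0.35, 0.4 , 0.45, 0.5 ,
       0.55, 0.6 , 0.65, 0.7 , 0.75, 0.8 , 0.85, 0.9 , 0.95, 1.  ]))
0 ((0.0, 0.0), 0.0)
```

View pics/scene1.png

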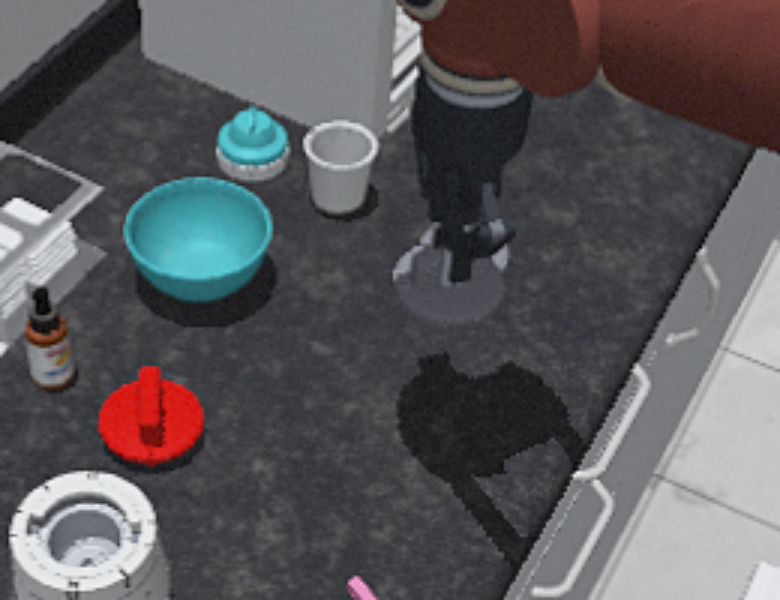

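The lid is held level in the fingers at crop (450,280), and the bystanders are undisturbed. Carrying it over the mill.

```bash
python3 -m handwheel '[{"tx":12,"ty":-4,"tz":0,"roll":0},{"tx":25,"ty":-9,"tz":0,"roll":0},{"tx":28,"ty":-10,"tz":0,"roll":0},{"tx":28,"ty":-10,"tz":0,"roll":0},{"tx":28,"ty":-10,"tz":0,"roll":0},{"tx":28,"ty":-10,"tz":0,"roll":0},{"tx":28,"ty":-10,"tz":0,"roll":0},{"tx":28,"ty":-10,"tz":0,"roll":0},{"tx":28,"ty":-10,"tz":0,"roll":0},{"tx":28,"ty":-10,"tz":0,"roll":0},{"tx":20,"ty":-7,"tz":0,"roll":0},{"tx":12,"ty":-4,"tz":0,"roll":0}]' >/dev/null
python3 -m handwheel '[{"tx":0,"ty":0,"tz":0,"roll":0.12},{"tx":0,"ty":0,"tz":0,"roll":0.12},{"tx":0,"ty":0,"tz":0,"roll":0.12},{"tx":0,"ty":0,"tz":0,"roll":0},{"tx":0,"ty":0,"tz":0,"roll":0},{"tx":0,"ty":0,"tz":0,"roll":0}]'
python3 rel.py .543 .12 .1215 26.6
python3 - <<'E'
from h import *
o=ctrl.get_obs();t=o['tool_pos']
for n in('top','scene'):
    p,d,c=grab(n);W=world(c,d);w=W.reshape(-1,3)
    w=w[(np.hypot(w[:,0]-t[0],w[:,1]-t[1])<.055)&(w[:,2]>t[2]-.014)&(w[:,2]<t[2]-.002)]
    h=cv2.convexHull(w[:,:2].astype(np.float32))[:,0].astype(float)
    s=np.linalg.lstsq(np.c_[2*h,np.ones(len(h))],(h**2).sum(1),rcond=None)[0]
    print(n,len(w),np.median(w[:,2]),np.percentile(w[:,2],[90]),'hullfit',s[:2].round(4),np.sqrt(s[2]+s[0]**2+s[1]**2),cv2.minEnclosingCircle(w[:,:2].astype(np.float32)))
    u0=(180,145) if n=='top' else (215,190)
    cv2.imwrite(f'pics/{n}2.png',cv2.resize(p[u0[1]:u0[1]+120,u0[0]:u0[0]+120,::-1],(400,400),interpolation=cv2.INTER_CUBIC))
cv2.imwrite('pics/over.png',np.hstack([cv2.imread('pics/top2.png'),cv2.imread('pics/scene2.png')]))
E
```

```text
t: 4.98
tool_pos: [0.5419, 0.1191, 0.1465]
tool_rot: [-3.056, -0.728, 0.002]
contact_force: [-0.1, -0.5, -1.7]
opening: 0.0143
grip_force: 69.9
pos [0.5419 0.1191 0.1465] yaw 26.81 tilt [-1.4e-03 -2.0e-04 -1.0e+00] F [-0.1 -0.5 -1.7] T [ 0.02  0.01 -0.05] open 0.014274442114636875 grip 69.869145154953 t 4.9833 q6 1.185284849897656
move mm [ 1.4 -0.3 25. ]
roll 0.003579483100281295
top 267 0.13978002198926276 [0.14237204] hullfit [0.5347 0.1108] 0.03237090095204932 ((0.534100353717804, 0.109050452709198), 0.03710586577653885)
scene 657 0.14073286340838265 [0.14270759] hullfit [0.5393 0.1203] 0.03925624432846301 ((0.5388272404670715, 0.11910402029752731), 0.040877752006053925)
```

View pics/over.png

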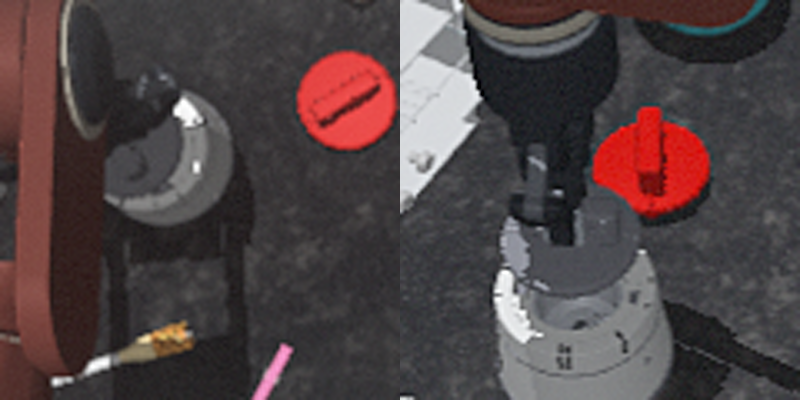

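The scene view shows the lid level just above the collar and roughly centred; the arm hides part of the lid in the top view. I'll do a robust fit of the lid centre with its radius fixed.

Run:
```python
from h import *
from scipy.optimize import least_squares
t=ctrl.get_obs()['tool_pos']
def fit(W,z0,z1,g,Rad):
    w=W.reshape(-1,3);w=w[(np.hypot(w[:,0]-g[0],w[:,1]-g[1])<.055)&(w[:,2]>z0)&(w[:,2]<z1)]
    xy=w[:,:2]-g; a=((np.degrees(np.arctan2(xy[:,1],xy[:,0]))+360)//10).astype(int)%36
    e=np.array([xy[a==k][np.argsort(np.hypot(*xy[a==k].T))[-2]] for k in range(36) if (a==k).sum()>3])
    r=least_squares(lambda c:np.hypot(*(e-c).T)-Rad,[0,0],loss='cauchy',f_scale=.0008)
    res=np.hypot(*(e-r.x).T)-Rad
    return (r.x+g).round(4),len(e),(abs(res)<.0015).sum()
for n in('top','scene'):
    W=world(optics.camera_params(n),np.load(f'pics/{n}.npz')['d']); W0=np.load(f'pics/{n}_W.npy')
    for R in(.039,.04): print(n,R,'lid held',fit(W,t[2]-.0085,t[2]-.002,t[:2],R),'lid start',fit(W0,.0175,.026,np.array([.4196,-.1657]),R))
    for R in(.0475,.048): print(n,R,'mill start',fit(W0,.082,.089,np.array([.543,.12]),R),'mill now',fit(W,.082,.089,np.array([.543,.12]),R))
```

```text
top 0.039 lid held (array([0.5402, 0.1209]), 15, np.int64(10)) lid start (array([ 0.4206, -0.1655]), 36, np.int64(20))
top 0.04 lid held (array([0.541 , 0.1218]), 15, np.int64(10)) lid start (array([ 0.4196, -0.1681]), 36, np.int64(14))
top 0.0475 mill start (array([0.5427, 0.1202]), 36, np.int64(25)) mill now (array([0.543 , 0.1208]), 18, np.int64(16))
top 0.048 mill start (array([0.5428, 0.121 ]), 36, np.int64(20)) mill now (array([0.543 , 0.1214]), 18, np.int64(14))
scene 0.039 lid held (array([0.5406, 0.12  ]), 27, np.int64(18)) lid start (array([ 0.4193, -0.1651]), 32, np.int64(23))
scene 0.04 lid held (array([0.5418, 0.1194]), 27, np.int64(11)) lid start (array([ 0.4203, -0.1652]), 32, np.int64(16))
scene 0.0475 mill start (array([0.5419, 0.1207]), 36, np.int64(31)) mill now (array([0.5418, 0.1212]), 24, np.int64(23))
scene 0.048 mill start (array([0.5424, 0.121 ]), 36, np.int64(26)) mill now (array([0.5425, 0.121 ]), 24, np.int64(17))
```

The lid is within about 1 mm of the tool axis. I'll shift by about 1.3 mm and lower it to just above the collar, then go slowly.

```bash
python3 -m handwheel '[{"tx":1.3,"ty":0,"tz":6,"roll":0.003},{"tx":0,"ty":0,"tz":12,"roll":0},{"tx":0,"ty":0,"tz":8,"roll":0},{"tx":0,"ty":0,"tz":4,"roll":0},{"tx":0,"ty":0,"tz":0,"roll":0}]' >/dev/null; python3 rel.py .543 .12 .1
python3 -m handwheel '[{"tx":0,"ty":0,"tz":3,"roll":0},{"tx":0,"ty":0,"tz":3,"roll":0},{"tx":0,"ty":0,"tz":2,"roll":0},{"tx":0,"ty":0,"tz":0,"roll":0}]' >/dev/null; python3 rel.py .543 .12 .1 26.6
```

```text
pos [0.542  0.1199 0.1148] yaw 26.53 tilt [-4.1e-03 -4.0e-04 -1.0e+00] F [-0.4  0.  -2. ] T [-0.01  0.01 -0.02] open 0.014090375309937557 grip 69.84286665916443 t 5.5 q6 1.191572874332187
move mm [ 1.   0.4 14.8]
pos [0.5433 0.1201 0.1089] yaw 26.52 tilt [-5.e-04 -0.e+00 -1.e+00] F [-0.   0.7 -0.6] T [ 0.    0.02 -0.  ] open 0.01438807473274878 grip 69.84594583511353 t 5.8333 q6 1.191688559279442
move mm [-0.3 -0.1  8.9]
roll -0.0014146172550308352
```

```bash
python3 -m handwheel '[{"tx":0,"ty":0,"tz":2,"roll":0},{"tx":0,"ty":0,"tz":2,"roll":0},{"tx":0,"ty":0,"tz":2,"roll":0},{"tx":0,"ty":0,"tz":0,"roll":0}]' >/dev/null; python3 rel.py
python3 -m handwheel '[{"tx":0,"ty":0,"tz":2,"roll":0},{"tx":0,"ty":0,"tz":2,"roll":0},{"tx":0,"ty":0,"tz":0,"roll":0},{"tx":0,"ty":0,"tz":0,"roll":0}]' >/dev/null; python3 rel.py .543 .12 .1 26.6
```

```text
pos [0.5432 0.1201 0.1028] yaw 26.52 tilt [-7.e-04 -1.e-04 -1.e+00] F [-0.2 -0.6 -1.3] T [0.   0.03 0.01] open 0.014357569894275087 grip 69.84800934791565 t 6.1667 q6 1.1917343963335736
pos [0.5439 0.1201 0.1   ] yaw 26.51 tilt [ 8.e-04  1.e-04 -1.e+00] F [-1.4  0.3  3.2] T [0.01 0.25 0.05] open 0.014020264103299592 grip 70.40420651435852 t 6.5 q6 1.1917419511625378
move mm [-0.9 -0.3 -0. ]
roll -0.0015092633597161968
```

The lid is seated: TCP z is 0.100 as predicted, with about 3 N of upward contact. I'll press slightly and start turning.

```bash
python3 -m handwheel '[{"tx":0,"ty":0,"tz":0.7,"roll":0},{"tx":0,"ty":0,"tz":0,"roll":0},{"tx":0,"ty":0,"tz":0,"roll":0}]' - 100 >/dev/null; python3 rel.py
python3 -m handwheel '[{"tx":0,"ty":0,"tz":0,"roll":0.05},{"tx":0,"ty":0,"tz":0,"roll":0.05},{"tx":0,"ty":0,"tz":0,"roll":0.05},{"tx":0,"ty":0,"tz":0,"roll":0.05},{"tx":0,"ty":0,"tz":0,"roll":0.05},{"tx":0,"ty":0,"tz":0,"roll":0.05},{"tx":0,"ty":0,"tz":0,"roll":0}]' >/dev/null; python3 rel.py
```

```text
pos [0.5442 0.1201 0.1001] yaw 26.52 tilt [ 1.4e-03  1.0e-04 -1.0e+00] F [-2.6 -0.9  6.1] T [-0.02  0.42 -0.01] open 0.013689766338360701 grip 98.7690281867981 t 6.75 q6 1.1917478546669271
pos [0.5445 0.1198 0.1001] yaw 9.25 tilt [ 2.4e-03 -7.0e-04 -1.0e+00] F [-0.4 -1.7  5.7] T [-0.16  0.2   0.05] open 0.014072973720155908 grip 98.48429918289185 t 7.3333 q6 1.4931503856888309
```

```bash
python3 -m handwheel '[{"tx":0,"ty":0,"tz":0,"roll":0.06},{"tx":0,"ty":0,"tz":0,"roll":0.06},{"tx":0,"ty":0,"tz":0,"roll":0.06},{"tx":0,"ty":0,"tz":0,"roll":0.06},{"tx":0,"ty":0,"tz":0,"roll":0.06},{"tx":0,"ty":0,"tz":0,"roll":0.06},{"tx":0,"ty":0,"tz":0,"roll":0.06},{"tx":0,"ty":0,"tz":0,"roll":0.06},{"tx":0,"ty":0,"tz":0,"roll":0},{"tx":0,"ty":0,"tz":0,"roll":0},{"tx":0,"ty":0,"tz":0,"roll":0}]' >/dev/null; python3 rel.py
python3 - <<'E'
from h import *
p,d,c=grab('scene');cv2.imwrite('pics/fin.png',cv2.resize(p[215:335,200:340,::-1],(700,600),interpolation=cv2.INTER_CUBIC))
W=world(c,d);w=W.reshape(-1,3);t=np.array([.543,.12]);r=np.hypot(w[:,0]-t[0],w[:,1]-t[1])
f=w[(r<.038)&(r>.02)&(w[:,2]<.1)&(w[:,2]>.085)];print('flange z',np.median(f[:,2]), f[:,2].std()); print([ctrl.get_obs()[k] for k in('wrist_torque','t')])
# bar: top band points
b=w[(r<.034)&(w[:,2]>.113)&(w[:,2]<.121)]; print(len(b));
E
```

```text
pos [0.5446 0.1195 0.1001] yaw -18.16 tilt [ 0.0025 -0.0012 -1.    ] F [-0.6 -1.2  5.5] T [-0.36  0.18  0.05] open 0.013851852347079727 grip 98.50884318351746 t 8.25 q6 1.9714802545426935
flange z 0.09422058341219175 0.0016774953541728412
[array([-0.30055789,  0.24232668,  0.09292521]), 8.3]
131
```

View pics/fin.png

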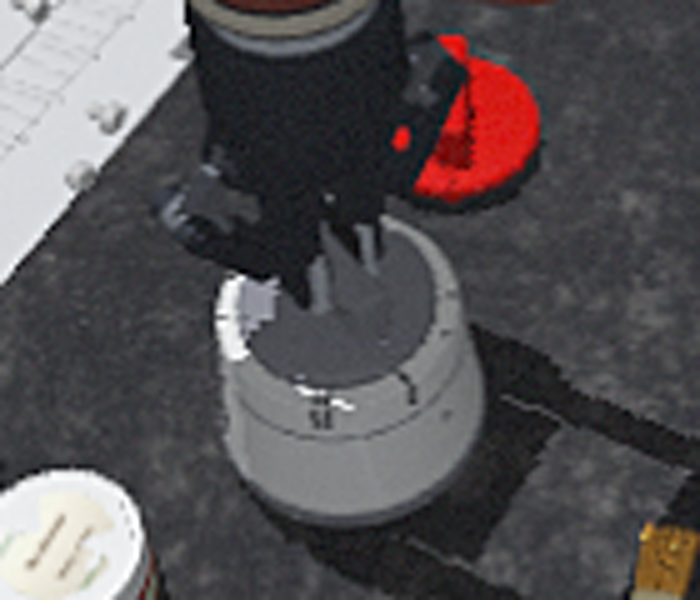

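The flange is at 0.0942, which matches the seated height of 0.0945, and a long rib shows at crop (408,388). I'll check the bar angle against the tool to rule out slip.

Run:
```python
from h import *
d=np.load('pics/scene.npz');W=world(optics.camera_params('scene'),d['d']);p=d['p'].astype(int)
m=(abs(W[...,2]-.1085)<.0135)&(W[...,2]>.099)&(np.hypot(W[...,0]-.543,W[...,1]-.12)<.036)
w=W[m];c=p[m];y=np.radians(-18.16);x=(w[:,:2]-[.543,.12])@np.array([[np.cos(y),-np.sin(y)],[np.sin(y),np.cos(y)]])*1e3
s=np.argsort(x[:,0])
for i in s[::2]: 
    if abs(x[i,0])>12: print(x[i].round(1),w[i,2].round(3),c[i].tolist(),end=';')
print([ctrl.get_obs()[k] for k in('wrist_torque','contact_force')])
```

```text
[-30.3   4.3] 0.118 [70, 73, 80];[-30.1  -0.5] 0.117 [66, 70, 75];[-29.5  -0. ] 0.107 [67, 70, 75];[-29.4  -2.3] 0.104 [75, 74, 81];[-29.3   2.3] 0.105 [69, 73, 76];[-29.1   4.8] 0.104 [72, 74, 78];[-28.9   5.9] 0.115 [76, 76, 82];[-28.8   5.6] 0.118 [79, 77, 83];[-28.7   7.3] 0.099 [68, 72, 80];[-28.6   5.2] 0.12 [79, 79, 86];[-28.5   1.6] 0.107 [74, 74, 79];[-28.1  -5.3] 0.1 [63, 62, 68];[-28.1  -0.6] 0.101 [68, 69, 75];[-28.1   6. ] 0.107 [73, 72, 81];[-28.   -1.5] 0.11 [69, 71, 76];[-27.8   0.6] 0.112 [72, 75, 80];[-27.6  -2.3] 0.116 [73, 76, 81];[-27.6   7.7] 0.112 [71, 72, 77];[-27.5  -4.3] 0.111 [73, 71, 77];[-27.4   7.2] 0.114 [72, 74, 80];[-27.1   8.3] 0.102 [71, 73, 74];[-26.9  -0.8] 0.12 [79, 81, 87];[-26.7   6.2] 0.119 [81, 82, 88];[-26.4  -5.8] 0.118 [74, 76, 79];[-26.1  -3.7] 0.12 [74, 76, 79];[-25.8   3.2] 0.119 [78, 81, 86];[-25.4  -6.6] 0.119 [70, 66, 74];[-25.   -4.6] 0.121 [72, 74, 79];[-24.9   0.2] 0.118 [80, 77, 86];[-24.6   4.7] 0.119 [75, 76, 83];[-24.4   8.7] 0.102 [70, 70, 74];[-24.2   6.7] 0.12 [78, 79, 87];[-23.   -1.1] 0.119 [73, 73, 80];[-22.7   8.6] 0.11
[... 259 characters left out ...]
12 [78, 81, 84];[-18.7   7.9] 0.116 [79, 78, 84];[-18.7   2.6] 0.121 [79, 78, 85];[-17.9   8.4] 0.105 [67, 68, 71];[-17.4   8.4] 0.101 [70, 71, 76];[-17.1   8.9] 0.118 [71, 72, 77];[-16.9  -5.9] 0.121 [79, 82, 87];[-16.7   9.9] 0.105 [68, 71, 75];[-15.9   5.4] 0.12 [78, 77, 84];[-15.4   2.6] 0.12 [72, 76, 80];[-15.    4.6] 0.122 [76, 78, 80];[-14.8   7.3] 0.117 [74, 75, 81];[-14.3   6.7] 0.12 [77, 78, 84];[-13.6   8.4] 0.12 [72, 71, 80];[-13.2   5.7] 0.121 [80, 81, 88];[-12.6   2.9] 0.121 [77, 77, 84];[-12.4   9.1] 0.106 [80, 84, 86];[-12.3   0.3] 0.122 [79, 82, 88];[12.  -5.3] 0.121 [69, 70, 76];[array([-0.30055789,  0.24232668,  0.09292521]), array([-1.10075644, -3.08286233,  5.12715213])]
```

The bar lies along the tool x axis with its sides at about ±8 mm, so it has not slipped. The lid is seated at about 45° and gripped at about 98 N, so I'm handing in.

```bash
python3 -c "
from station import ctrl
print(ctrl.finish_job())"
```

```text
the job is handed in; nothing more can be done
None
```

The job is handed in, with no verdict returned: by my measurements the grey bayonet lid is seated in the mill, turned about 45° clockwise to the long rib (well short of the lock), and still gripped at about 98 N; the storage lid, bowl and cup were not touched.

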